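# Widen the telescoping flute cradle by one hole and lay the flute in it

### The job

Widen the flute cradle by one hole: push in its sprung brass button, slide the square tube outwards and stop as soon as the button pops out through the hole in the stop plate, without forcing the tube against the locked button. Then lay the flute, keys up, gently across both forks so that it sticks out about equally past each, and leave everything else on the bench where it is.

Things in the scene. Friction and masses are not known exactly. Their poses are not given: they have to be found in the camera images.
- stand: Flute cradle, fixed to the bench: grey base 280x66x12 mm, clamp block (40 mm wide, 94 high) holding a level 25 mm square steel tube, over which an aluminium outer tube slides: 30x30 mm square, 206 mm long, axis 75 mm above the bench. Origin on the bench below the button; x along the tubes, outwards from clamp block to free end; y the way the button faces (roughly to the robot); z up.
- tube (a joint): How far the outer tube is slid outwards (along the stand's x), m; 0 = locked in the first hole, as at the start. The next 12 mm hole is in a steel stop plate screwed to the tube's side wherever the last user set it, 38 to 68 mm on: feel for it. The button in a hole locks the tube with about 1 mm of play; over 15 N against it harms it. The tube drags with 2 to 6 N and stays where left.
- button (a joint): How far the brass snap button is pushed in, m: 0 = fully out, locked; 0.005 = flush with the tube's side; 0.007 = trapped under the wall, between holes. Spring 2 N when out, 3.3 N flush. A gripper closed across the tube's two sides at the button presses it flush; pulling the tube outwards with 5 to 12 N makes the round head dive under the rim within 10 mm; the pull drops until the next hole.
- button_tip (a point): Tip of the button's round head (11 mm diameter, standing 5 mm out of the tube's side at mid-height, 20 mm from the tube's axis, 75 mm above the bench). The button sits on the inner tube, so it does not travel with the outer tube. Axes as the stand's. Nothing stands beside the tubes here, and nothing above them within 80 mm along the tube.
- tube_fork (a point): Bottom of the V-fork on the sliding tube's free end (centre line of its bars), 112 mm above the bench; at the start 95 mm outwards of the button; moves with the tube.
- fixed_fork (a point): Bottom of the V-fork on the clamp block (centre line of its bars), 112 mm above the bench, 135 mm inwards of the button. Both forks: rubber-clad bars of 9 mm diameter in a 90 degree V across the tube, 62 mm wide, tops 148 mm above the bench.
- flute_center (a point): Middle of the flute body (black tube, silver ends, gilt keys), on the axis of its tube, 9 mm above what it lies on: 355 mm long, tube 20 mm wide and 18 high, low keys on top (to 28 mm above the bench), about 0.25 kg, lying keys up on the bench. y along the flute, z up through the keys. Grasp across the tube at the middle. Lying in the forks this point is about 137 mm above the bench.
- spirit_lamp: Bystander: glass spirit lamp, 70 mm wide, 79 mm high; origin under its centre.
- paste_jar: Bystander: white jar of yellow paste, 86 mm wide, 74 mm high; origin under its centre.
- oil_bottle: Bystander: white dropper bottle, 29 mm wide, 87 mm high; origin under its centre.
- pad_tin: Bystander: open round tin, 64 mm wide, 21 mm high; origin under its centre.
- hammer: Bystander: small brass hammer lying flat, 174 mm long, its origin under its middle.
- file: Bystander: needle file with wooden handle lying flat, 167 mm long, its origin under its middle.

How it is judged:
By the outcome, as a careful person would: the job done as asked, in the order asked, and still so for the second after the job is handed in, with the robot touching nothing.
It also fails if it takes over 64 s, if anything falls off the work surface, if the arm or the gripper's body presses on something with over 40 N, if the wrist force passes 120 N, or if a joint passes its speed limit or range.

### The arm

A 6-joint arm with a two-finger parallel gripper is mounted at the origin on the work surface; the furniture and walls round the work are solid. World frame = base frame: x ahead of the robot, y to its left, z up, the work surface at z = 0. Lengths are in m, angles in rad, forces in N, time in s.
With the tool pointing down it reaches from about 0.375 to 0.975 m from the base axis. Payload 3.8 kg.
Tool frame: the origin (TCP) lies midway between the tips of the shut fingers; the grasp point (between the pads) lies 19 mm behind it; z points along the fingers, y is the line along which they close (so a half turn about z gives the same grasp; the last joint's range is limited). The gripper opens to 85 mm and grips with 20 to 120 N. Pads are 22 mm wide; open, the fingers measure 114 mm over their backs; the gripper's body (76 mm by 85 mm) begins 54 mm behind the grasp point. The pads swing forward as they close: fully open they stand 13 mm farther back than shut.
Start: joints at [1.303, 0.264, 1.604, -0, 1.274, -0.037], TCP at [0.154, 0.657, 0.231] pointing down, gripper open.
Joint ranges: [-2.63, 2.63], [-0.94, 2.18], [0.31, 2.57], [-1.31, 4.45], [0, 2.66], [-2.55, 2.55]. Speed limits (rad/s): [2.57, 2.57, 3.14, 3.14, 3.14, 3.14].

### API

Orientations are given as a rotation vector (axis times angle).
In Python, from workcell import bot gives the robot as it stands.
- The arm moves only by the tool step_arm, never from a script. Its argument "motion" is a list of rows, each a list of 5 numbers: the finger opening in cm, from 0 to 8.54, then the shift along the tool's x, y, z in cm, then the turn about the tool's z in degrees. In form: [[claw, dx, dy, dz, twist], ...]. A call has 1 to 20 rows; each row is the pose to reach, as a shift and turn from the pose commanded when the call began, along the tool's axes at that moment; what a row does not reach only later rows make up. A row lasts 1/10 s, in which the tool goes at most 50 mm and 8.59 degrees, less where a joint would pass 70% of its speed; a pose out of reach is approached as far as the arm can. A call with a gripper value outside its range is refused whole. The fingers move at their own pace and stop on an object; "force" is the grip in N (left out, the last holds). Time passes only in rows, so rows that repeat a pose let the fingers close. It gives the time, the measured TCP pose, the force, the opening and the grip force at its end, in the units of the state.
- bot.read_state(): the state, without advancing time (a new reading comes with each control period).
- bot.read_camera(name): name is "scene" or "top" or "wrist"; returns (picture, depth): 400x640x3 uint8, red, green, blue; 400x640 float32, m along the optical axis (not along the pixel's ray), 0 where there is no reading.
- bot.calibration(name): a dict with "mtx" (3x3 intrinsics, pixels), "origin" and "orientation" of the camera in the world; the wrist camera has in their place "T_tool_cam" (4x4, takes a point from camera to tool coordinates, whose origin is the TCP and whose axes are the flange's). Camera axes: x right, y up, looking along -z (the intrinsics and any distortion apply to the point x, -y, -z); pixel columns grow to the right and rows downward; lengths in m; the calibration is good to about 2 mm. A picture is of the moment at which its call begins: read the wrist's pose just before it. calibration takes no time and is no camera call.
- bot.finish_job(): hands the job in; it is judged then, once.
The state is a dict: "time": time; "q": joint angles; "joint_vel": joint speeds; "joint_torque": joint torques, N m; "tool_pos": TCP position; "tcp_rot": TCP orientation; "wrist_force": force on the tool from outside, world axes, zero at the start; "torque": the same for the moment, N m; "width": opening from 0.0 (shut) to 1.0 (fully open); "grip_force": force on a finger pad.
Only numpy, scipy, OpenCV 4.12 (cv2) and the standard library are available. Lean on these libraries where they do the work, as an engineer would, in place of code of your own. Each camera call takes 0.05 s, during which the arm holds its last target. There are 200 camera calls.

## Working session

There is one attempt and no reset: what is moved stays moved. The work goes in short steps, Python scripts to look and compute and a tool call to move; the robot and the scene stay as the last step left them, time stands still between calls to the robot, and variables do not carry over. Pictures are saved under pics/ and viewed, at most 10 in all, crops included, and the job is handed in when it is done.

Besides the shell and the picture viewer there is one more tool, called as name(argument=value, ...) on one line, values as JSON. step_arm: Moves the arm, as the interface text tells. Its arguments: {"type":"object","properties":{"motion":{"type":"array","items":{"type":"array","items":{"type":"number"}}},"force":{"type":"number"}},"required":["motion"]}

```bash
mkdir -p pics; cat > h.py <<'E'
import numpy as np,cv2
from scipy.spatial.transform import Rotation as R
from workcell import bot
def cal(n):
    c=bot.calibration(n); 
    if n=='wrist':
        s=bot.read_state();T=np.eye(4);T[:3,:3]=R.from_rotvec(s['tcp_rot']).as_matrix();T[:3,3]=s['tool_pos'];T=T@np.array(c['T_tool_cam'])
        return np.array(c['mtx']),T[:3,3],T[:3,:3],c
    o=np.array(c['orientation']); M=R.from_rotvec(o).as_matrix() if o.shape==(3,) else o
    return np.array(c['mtx']),np.array(c['origin']),M,c
def rays(K,M,uv):
    uv=np.atleast_2d(uv).astype(float)
    d=np.c_[(uv[:,0]-K[0,2])/K[0,0],-(uv[:,1]-K[1,2])/K[1,1],-np.ones(len(uv))]
    return d@M.T
def onplane(c,uv,z):
    K,o,M=c[:3];d=rays(K,M,uv);return o+d*((z-o[2])/d[:,2])[:,None]
def cloud(c,dep):
    v,u=np.mgrid[:400,:640];K,o,M=c[:3]
    d=rays(K,M,np.c_[u.ravel(),v.ravel()]);return (o+d*dep.ravel()[:,None]).reshape(400,640,3)
def proj(c,P):
    K,o,M=c[:3];p=(np.atleast_2d(P)-o)@M;return np.c_[K[0,2]+K[0,0]*p[:,0]/-p[:,2],K[1,2]-K[1,1]*p[:,1]/-p[:,2]]
E
python3 - <<'E'
from h import *
for n in ['scene','top']:
    im,d=bot.read_camera(n);np.savez(n,im=im,d=d);cv2.imwrite(f'pics/{n}0.png',im[...,::-1])
    c=cal(n);print(n,c[3],R.from_matrix(c[2]).as_matrix().round(2))
print(bot.calibration('wrist'));print(bot.read_state())
E
```

```text
scene {'mtx': array([[402.50287555,   0.        , 319.63921111],
       [  0.        , 402.50287555, 198.62038422],
       [  0.        ,   0.        ,   1.        ]]), 'origin': array([-0.23933424, -0.46137996,  1.07012618]), 'orientation': array([ 0.67202617, -0.3420304 , -0.91135949])} [[ 0.58  0.61 -0.54]
 [-0.82  0.43 -0.39]
 [-0.    0.66  0.75]]
top {'mtx': array([[425.31965694,   0.        , 328.23223471],
       [  0.        , 425.31965694, 200.36098812],
       [  0.        ,   0.        ,   1.        ]]), 'origin': array([0.17514808, 0.04035279, 1.59463234]), 'orientation': array([ 0.16907743, -0.13784599, -1.57286338])} [[-0.01  0.98 -0.19]
 [-1.   -0.01 -0.02]
 [-0.02  0.19  0.98]]
{'mtx': array([[340.42041281,   0.        , 321.15770719],
       [  0.        , 340.42041281, 200.85152223],
       [  0.        ,   0.        ,   1.        ]]), 'T_tool_cam': array([[ 7.23433708e-04,  9.57385946e-01,  2.88810712e-01,
         7.40660624e-02],
       [ 9.99999725e-01, -6.45417307e-04, -3.65360584e-04,
         2.78087459e-04],
       [-1.63387656e-04,  2.88810897e-01, -9.57386149e-01,
        -1.42926460e-01],
       [ 0.00000000e+00,  0.00000000e+00,  0.00000000e+00,
         1.00000000e+00]])}
{'time': 0.1, 'q': array([ 1.30305779e+00,  2.64715373e-01,  1.60528456e+00,  3.15013830e-05,
        1.27371600e+00, -3.69162793e-02]), 'joint_vel': array([ 0.00017028, -0.00179767, -0.00152021,  0.0007197 , -0.00092633,
        0.00063099]), 'joint_torque': array([ 3.74065894e-05, -5.16713583e+01, -3.68585658e+01, -1.20001869e-05,
        6.34007942e-03,  2.05719004e-05]), 'tool_pos': array([0.15424504, 0.65643248, 0.23003578]), 'tcp_rot': array([-0.36174411, -3.12034029,  0.00328908]), 'wrist_force': array([ 0.52762393, -0.81111567, -0.2134085 ]), 'torque': array([-0.01260213,  0.00726365,  0.02690172]), 'grip_force': 0.0, 'width': 0.998139561159299}
```

View pics/scene0.png

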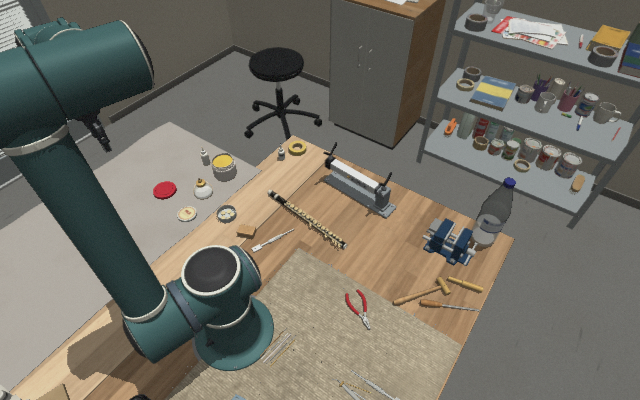

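View pics/top0.png

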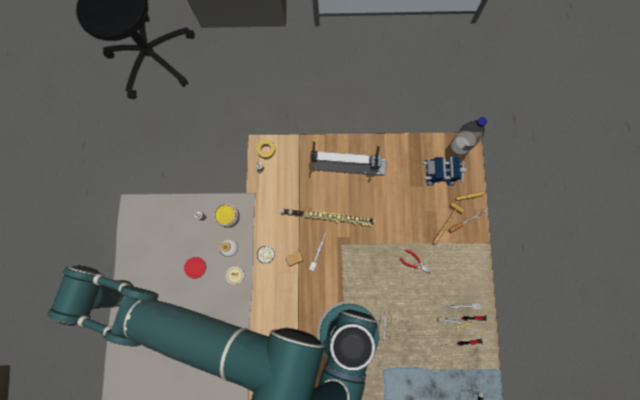

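The scene picture shows the cradle at about (358,185): clamp block on the right (385,200), free end on the left (330,165). The flute lies from (272,193) to (343,245). In the top picture the cradle spans (313,158)-(380,165) and the flute (283,211)-(373,222).

```bash
python3 - <<'E'
from h import *
z=np.load('top.npz');c=cal('top');P=cloud(c,z['d']);im=z['im']
s=np.s_[140:180,305:392];Q=P[s];
print(np.round(Q[::3,::6,2]*1000).astype(int)); print(np.round(Q[::8,::12,:2],3).tolist()[2])
def fit(Q,name):
    xy=Q[:,:2].astype(np.float32);r=cv2.minAreaRect(xy);print(name,len(xy),'rect',np.round(r[0],4),np.round(r[1],4),round(r[2],2),'zmed',np.median(Q[:,2]))
F=Q.reshape(-1,3);fit(F[(F[:,2]>.08)&(F[:,2]<.1)],'tube')
S=P[200:235,275:380].reshape(-1,3);fit(S[(S[:,2]>.009)&(S[:,2]<.04)],'flute')
zs=np.load('scene.npz');cs=cal('scene');P2=cloud(cs,zs['d'])
A=P2.reshape(-1,3);m=(A[:,0]>.6)&(A[:,0]<1.1)&(abs(A[:,1])<.3)
B=A[m&(A[:,2]>.085)&(A[:,2]<.095)];fit(B,'tube scene')
S=P2[180:255,262:352].reshape(-1,3);fit(S[(S[:,2]>.009)&(S[:,2]<.04)],'flute scene')
cv2.imwrite('pics/crop.png',cv2.resize(np.hstack([im[130:240,260:400],zs['im'][140:250,260:400]])[...,::-1],None,fx=2.8,fy=2.8,interpolation=cv2.INTER_CUBIC))
E
```

```text
[[ -2   5  -7  -3  -2   4  -1   6   1   0  -1  -6   0  -1  -2]
 [ -8  -4   3  -2   0   7  -4  -3  -1   2   0  -5   8   5   4]
 [  0   3 -10   1   4  -5   1   2   5   2  -4  -2   4   2  -3]
 [  0  -3   5  -2   3   0  -5   1  -1   2  -3   7 137  -2  -3]
 [ -2  92  93  87   2  -5  -3  -2   1   1  -7  -3 133  -1   1]
 [  4  99  91  89  94  90  90  86  91  90  95  -1 128  -6  -2]
 [  5  92  90  90  82  91  93  90  86  87  94  86 121  -1  -1]
 [ -3  73  69  70  77  80  85  92  91  90  88  88 146  22   7]
 [ -1  -1  12  10  14   7   3  11  60  76  73  83 142  13  -5]
 [  2  -1  14   8  11   8  16  12   8   6  15  51  62   9  -6]
 [  3   3   3   5   8  24  16  13  11   8   6  20  28  13  -1]
 [  1   1  -3  -7  -2  -1   2   1   3   2  13  14   4  18  -1]
 [ -2   8  -3  -1  -1  -5   0  -1  -5  -2   0   1   0   4   7]
 [ -5   4  -2  -3   5  -1   0   5   3  -3  -9  -3   3  -5  -1]]
[[0.668, 0.161], [0.641, 0.11], [0.639, 0.066], [0.639, 0.022], [0.64, -0.023], [0.637, -0.066], [0.626, -0.107], [0.665, -0.166]]
tube 580 rect [0.6306 0.0052] [0.2605 0.0414] 85.19 zmed 0.08993546907559924
flute 554 rect [0.4199 0.085 ] [0.1187 0.3666] 6.9 zmed 0.019351966390441344
tube scene 493 rect [0.6305 0.0082] [0.2597 0.0417] 85.1 zmed 0.09055408720719382
flute scene 863 rect [0.4487 0.0763] [0.3254 0.2982] 35.16 zmed 0.01786886936231058
```

View pics/crop.png

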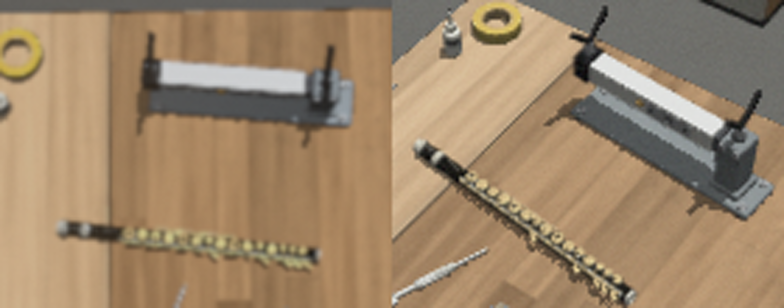

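```bash
cat >> h.py <<'E'
def pose():
    s=bot.read_state();return np.array(s['tool_pos']),R.from_rotvec(s['tcp_rot']).as_matrix(),s
def go(target,xdir):
    """cm shift in tool axes and twist deg so that tcp->target and tool x -> xdir"""
    p,M,s=pose();d=M.T@(np.array(target)-p)*100
    x=M.T@np.array([xdir[0],xdir[1],0]);a=np.degrees(np.arctan2(x[1],x[0]))
    print('shift cm',d.round(2),'twist',a.round(2),'alt',((a+360)%360-180).round(2),'t',round(s['time'],2),'tcp',p.round(4),'F',np.round(s['wrist_force'],1),'w',round(s['width'],3),'g',s['grip_force'],'q6',round(s['q'][5],2),'q1',round(s['q'][0],2))
E
python3 - <<'E'
from h import *
p,M,s=pose();print(M.round(3))
go([.60,.03,.30],[.087,.996]);go([.60,.03,.30],[-.087,-.996])
E
```

```text
[[-0.973  0.229 -0.001]
 [ 0.229  0.973 -0.002]
 [ 0.    -0.002 -1.   ]]
shift cm [-57.72 -50.8   -6.89] twist 81.77 alt -98.23 t 0.1 tcp [0.1542 0.6564 0.23  ] F [ 0.5 -0.8 -0.2] w 0.998 g 0.0 q6 -0.04 q1 1.3
shift cm [-57.72 -50.8   -6.89] twist -98.23 alt 81.77 t 0.1 tcp [0.1542 0.6564 0.23  ] F [ 0.5 -0.8 -0.2] w 0.998 g 0.0 q6 -0.04 q1 1.3
```

step_arm(motion=[[8.54,-57.7,-50.8,-6.9,81.8],[8.54,-57.7,-50.8,-6.9,81.8],[8.54,-57.7,-50.8,-6.9,81.8],[8.54,-57.7,-50.8,-6.9,81.8],[8.54,-57.7,-50.8,-6.9,81.8],[8.54,-57.7,-50.8,-6.9,81.8],[8.54,-57.7,-50.8,-6.9,81.8],[8.54,-57.7,-50.8,-6.9,81.8],[8.54,-57.7,-50.8,-6.9,81.8],[8.54,-57.7,-50.8,-6.9,81.8],[8.54,-57.7,-50.8,-6.9,81.8],[8.54,-57.7,-50.8,-6.9,81.8],[8.54,-57.7,-50.8,-6.9,81.8],[8.54,-57.7,-50.8,-6.9,81.8],[8.54,-57.7,-50.8,-6.9,81.8],[8.54,-57.7,-50.8,-6.9,81.8],[8.54,-57.7,-50.8,-6.9,81.8],[8.54,-57.7,-50.8,-6.9,81.8],[8.54,-57.7,-50.8,-6.9,81.8],[8.54,-57.7,-50.8,-6.9,81.8]])

```text
time: 2.1
tool_pos: [0.5991, 0.0318, 0.3001]
tcp_rot: [-2.315, -2.124, 0.0]
wrist_force: [-0.1, 0.4, -0.1]
width: 1.001
grip_force: 0.0
```

```bash
python3 - <<'E'
from h import *
go([.60,.03,.30],[.087,.996])
c=cal('wrist');im,d=bot.read_camera('wrist');np.savez('w1',im=im,d=d,**{k:v for k,v in zip('KoM',c[:3])});cv2.imwrite('pics/w1.png',im[...,::-1])
E
```

```text
shift cm [-0.17  0.1   0.01] twist 0.06 alt -179.94 t 2.1 tcp [0.5991 0.0318 0.3001] F [-0.1  0.4 -0.1] w 1.001 g 0.0 q6 0.1 q1 0.01
```

View pics/w1.png

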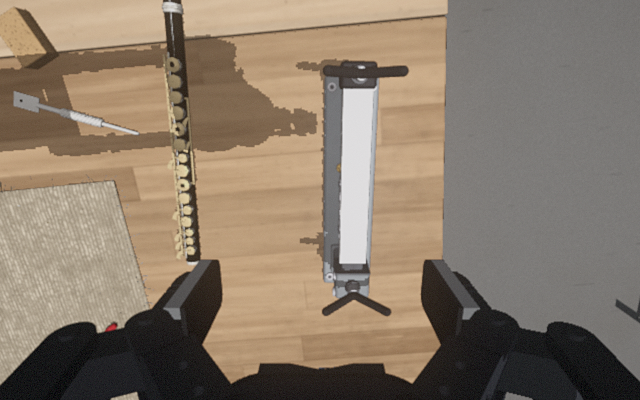

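The wrist view shows the tube's white top at columns 343–376, rows 88–263. The brass button is at (338,168), the forks at rows 71 and ~295, and the flute runs from (172,5) to (192,262).

```bash
python3 - <<'E'
from h import *
z=np.load('w1.npz');c=(z['K'],z['o'],z['M']);im=z['im'].astype(int);hsv=cv2.cvtColor(z['im'],cv2.COLOR_RGB2HSV)
m=((im.min(2)>185)).astype(np.uint8);m[:, :330]=0;m[:,390:]=0;m[:80]=0;m[275:]=0
l=[];r=[]
for v in range(95,258,3):
    u=np.where(m[v])[0]
    if len(u)>10:l.append((u.min()-.5,v));r.append((u.max()+.5,v))
for e,n in((l,'L'),(r,'R')):
    P=onplane(c,e,.09);k=np.polyfit(P[:,1],P[:,0],1);res=np.abs(P[:,0]-np.polyval(k,P[:,1]));g=res<.002;k=np.polyfit(P[g,1],P[g,0],1);print(n,k,g.sum(),len(g),res.max())
print(np.where(m.sum(1)>10)[0][[0,-1]])
b=(hsv[...,1]>110)&(hsv[...,2]>90);b[:,:333]=0;b[:,346:]=0;b[:150]=0;b[190:]=0
v,u=np.where(b);print('button',len(u),u.mean(),v.mean(),onplane(c,[u.mean(),v.mean()],.075))
print('fork ends .148',onplane(c,[[326,70],[407,71],[325,312],[388,312]],.148),'fork bottoms .112',onplane(c,[[361,76],[354,289]],.112))
P=cloud(c,z['d']);Q=P[0:270,150:215].reshape(-1,3);Q=Q[(Q[:,2]>.01)&(Q[:,2]<.035)];print(len(Q),Q.min(0),Q.max(0))
q=im[:, :].max(2)<60;q[:,:160]=0;q[:,205:]=0;q[:262-0]=q[:262]
vv=[(5,None)];
for v in (15,25,35,45): 
    u=np.where(im[v,155:200].max(1)<80)[0]+155;print(v,u.min(),u.max(),onplane(c,[[u.min(),v],[u.max(),v]],.012)[:,:2].round(4).tolist())
cv2.imwrite('pics/w1c.png',cv2.resize(np.hstack([z['im'][0:270,150:220],z['im'][40:310,315:415]])[...,::-1],None,fx=2.2,fy=2.2,interpolation=cv2.INTER_CUBIC))
E
```

```text
L [0.09093891 0.61715674] 55 55 0.0009741599650567867
R [0.08871379 0.64721472] 55 55 0.0005375762786142824
[ 89 262]
button 10 338.4 167.3 [[0.61765923 0.03175525 0.075     ]]
fork ends .148 [[ 0.61076925  0.12707659  0.148     ]
 [ 0.67623803  0.12071625  0.148     ]
 [ 0.59132877 -0.0994256   0.148     ]
 [ 0.65432606 -0.10481742  0.148     ]] fork bottoms .112 [[ 0.64296078  0.12188009  0.112     ]
 [ 0.62389208 -0.09790499  0.112     ]]
5170 [ 0.38905866 -0.09773433  0.01000284] [0.45666156 0.22524894 0.02786434]
15 165 181 [[0.436, 0.2109], [0.4541, 0.2094]]
25 166 181 [[0.4349, 0.2007], [0.452, 0.1993]]
35 167 183 [[0.4338, 0.1904], [0.4522, 0.1888]]
45 167 183 [[0.4315, 0.1799], [0.4501, 0.1784]]
```

View pics/w1c.png

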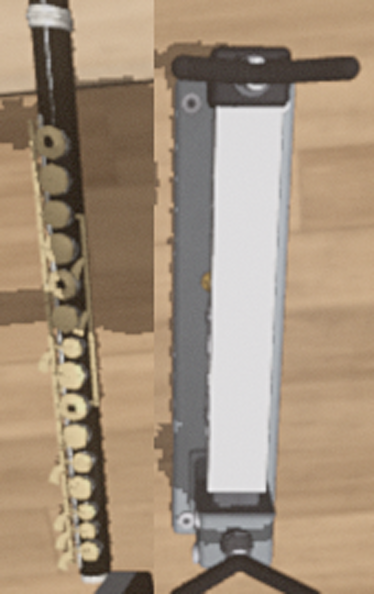

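```bash
python3 - <<'E'
from h import *
go([.45,-.05,.16],[.0896,.996])
E
```

```text
shift cm [ -9.43 -14.16  14.03] twist 0.22 alt -179.78 t 2.15 tcp [0.5992 0.0318 0.3002] F [-0.1 -0.  -0.6] w 1.001 g 0.0 q6 0.1 q1 0.01
```

step_arm(motion=[[8.54,-9.4,-14.2,14,0.2],[8.54,-9.4,-14.2,14,0.2],[8.54,-9.4,-14.2,14,0.2],[8.54,-9.4,-14.2,14,0.2],[8.54,-9.4,-14.2,14,0.2],[8.54,-9.4,-14.2,14,0.2],[8.54,-9.4,-14.2,14,0.2],[8.54,-9.4,-14.2,14,0.2]])

```text
time: 2.95
tool_pos: [0.4525, -0.0502, 0.1622]
tcp_rot: [2.317, 2.117, 0.004]
wrist_force: [0.1, 0.8, -0.5]
width: 1.001
grip_force: 0.0
```

```bash
python3 - <<'E'
from h import *
go([.45,-.05,.16],[.0896,.996])
c=cal('wrist');im,d=bot.read_camera('wrist');np.savez('w2',im=im,d=d,**{k:v for k,v in zip('KoM',c[:3])})
print(proj(c,[[.617,.031,.075],[.612,-.02,.075],[.640,.125,.09],[.62,-.1,.09]]))
cv2.imwrite('pics/w2.png',im[...,::-1])
E
```

```text
shift cm [ 0.   -0.25  0.22] twist -0.03 alt 179.97 t 2.95 tcp [ 0.4525 -0.0502  0.1622] F [ 0.1  0.8 -0.5] w 1.001 g 0.0 q6 -0.08 q1 -0.17
[[ 569.46544708   62.28751619]
 [ 552.86784855  143.97455144]
 [ 658.29450769 -143.18469193]
 [ 566.35601714  260.30859819]]
```

View pics/w2.png

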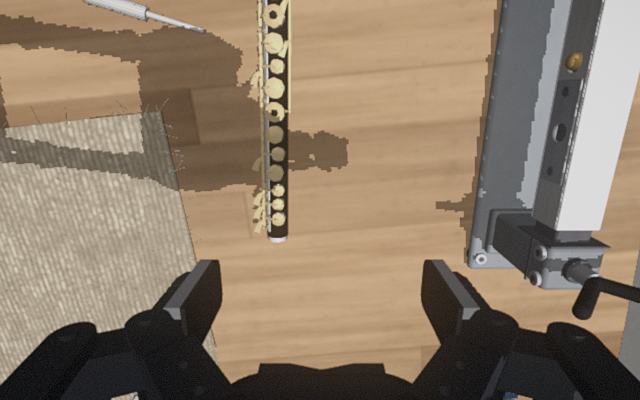

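The oblique view shows the brass button at (574,62) and the stop plate below it, with its hole at (559,132) between screws at (565,91) and (549,171).

```bash
python3 - <<'E'
from h import *
z=np.load('w2.npz');c=(z['K'],z['o'],z['M']);im=z['im'];K,o,M=c
ax=np.array([.0896,.996,0]);ax/=np.linalg.norm(ax);n=np.array([-ax[1],ax[0],0]);p0=np.array([.632,0,.075])
hsv=cv2.cvtColor(im,cv2.COLOR_RGB2HSV);b=(hsv[...,1]>110)&(hsv[...,2]>60);b[:,:560]=0;b[:,590:]=0;b[:45]=0;b[80:]=0
v,u=np.where(b);print('btn px',u.min(),u.max(),v.min(),v.max(),len(u),u.mean(),v.mean())
g=cv2.cvtColor(im,cv2.COLOR_RGB2GRAY);print(g[120:145,550:570:1])
def side(uv,off):
    d=rays(K,M,uv);q=p0+n*off;t=((q-o)@n)/(d@n);P=o+d*t[:,None];return np.c_[(P-p0)@ax,P[:,2]].round(4)
print('button off18',side([[u.mean(),v.mean()],[u.mean(),v.min()],[u.mean(),v.max()]],.017))
print('hole off15-17',side([[559,132]],.015),side([[559,132],[565,91.5],[549.5,171]],.017))
E
```

```text
btn px 567 581 52 69 183 574.5081967213115 60.19672131147541
[[ 90  68  68  72  71  69  66  69  67  67  72  69  73  71  73  71  74  73
   75  69]
 [ 88  72  68  68  71  69  69  68  66  68  69  72  73  70  74  71  70  72
   70  74]
 [ 79  67  71  73  70  71  66  67  67  72  69  70  67  73  73  66  75  71
   73  73]
 [ 74  69  69  70  67  73  67  75  76  74  64  59  59  62  72  70  73  73
   70  69]
 [ 70  71  72  67  69  72  77  83  73  63  53  44  50  55  61  73  73  73
   74  69]
 [ 70  72  71  69  72  78  98 102  74  49  46  45  49  50  57  68  75  72
   73  70]
 [ 66  72  72  72  81  98 120 125  71  42  51  51  52  51  52  63  69  73
   70  71]
 [ 66  70  69  74 100 112 138 141  65  45  49  50  45  48  46  55  67  71
   73  73]
 [ 70  71  68  83 104 127 144 127  57  44  52  49  51  57  51  55  66  73
   68  71]
 [ 66  72  74  93 116 139 150 116  52  46  48  51  51  51  48  53  62  71
   73  73]
 [ 69  66  76 105 131 151 148  95  48  46  49  46  49  48  50  52  63  77
   71  71]
 [ 66  68  85 117 138 156 146  73  45  47  51  50  49  53  52  56  64  73
   76  67]
 [ 70  69  88 122 1
[... 543 characters left out ...]
5  61  67  73  68  69
   72 122]
 [ 72  70  76  93 109 106  66  48  50  50  51  52  51  64  72  71  73  67
   79 147]
 [ 74  67  70  79  95  97  88  66  52  49  52  52  61  68  72  73  73  68
   87 161]
 [ 74  71  70  71  78  86  92  83  64  54  65  68  74  74  74  74  70  68
   94 162]
 [ 73  73  69  67  73  71  77  78  76  70  70  73  72  78  74  70  71  72
  122 174]
 [ 69  69  73  71  69  69  73  75  72  70  76  74  74  71  74  73  69  73
  133 182]
 [ 71  74  66  70  71  67  74  73  72  78  75  72  74  72  75  70  67  82
  148 184]]
button off18 [[0.0304 0.0782]
 [0.0353 0.0767]
 [0.0252 0.0797]]
hole off15-17 [[-0.0138  0.0742]] [[-0.0136  0.077 ]
 [ 0.012   0.0751]
 [-0.0402  0.0753]]
```

```bash
python3 - <<'E'
from h import *
go([.6348,.031,.19],[.0896,.996]);go([.6348,.031,.053],[.0896,.996])
E
```

```text
shift cm [ 9.73 17.44 -2.72] twist -0.02 alt 179.98 t 3.0 tcp [ 0.4525 -0.0503  0.1622] F [ 0.5  0.8 -0.2] w 1.005 g 0.0 q6 -0.08 q1 -0.17
shift cm [ 9.73 17.38 10.98] twist -0.02 alt 179.98 t 3.0 tcp [ 0.4525 -0.0503  0.1622] F [ 0.5  0.8 -0.2] w 1.005 g 0.0 q6 -0.08 q1 -0.17
```

step_arm(motion=[[8.54,9.7,17.4,-2.7,0],[8.54,9.7,17.4,-2.7,0],[8.54,9.7,17.4,-2.7,0],[8.54,9.7,17.4,-2.7,0],[8.54,9.7,17.4,-2.7,0],[8.54,9.7,17.4,-2.7,0],[8.54,9.7,17.4,-2.7,0]])

```text
time: 3.7
tool_pos: [0.632, 0.0304, 0.1872]
tcp_rot: [-2.319, -2.118, 0.001]
wrist_force: [0.2, 0.2, -0.5]
width: 1.001
grip_force: 0.0
```

```bash
python3 - <<'E'
from h import *
go([.6348,.031,.053],[.0896,.996])
c=cal('wrist');im,d=bot.read_camera('wrist');np.savez('w3',im=im,d=d,**{k:v for k,v in zip('KoM',c[:3])})
c=cal('wrist');print(proj(c,[[.617,.031,.075],[.632+.0896*.12,.12,.09],[.632-.009,-.1,.09]]))
m=im.min(2)>185
for v in range(20,380,20):
    u=np.where(m[v,250:400])[0]+250
    if len(u)>15:
        P=onplane(c,[[u.min()-.5,v],[u.max()+.5,v]],.09);print(v,u.min(),u.max(),P[:,:2].round(4).tolist(),'mid-err',(P[:,0].mean()-.632-.0896*P[:,1].mean()).round(4))
hsv=cv2.cvtColor(im,cv2.COLOR_RGB2HSV);b=(hsv[...,1]>110)&(hsv[...,2]>90);b[:,:250]=0;b[:,400:]=0
n,_,st,ce=cv2.connectedComponentsWithStats(b.astype(np.uint8));print([(s.tolist(),q.round(1).tolist(),onplane(c,q,.075)[0].round(4).tolist()) for s,q in zip(st[1:],ce[1:]) if s[4]>8])
E
```

```text
shift cm [ 0.09  0.28 13.42] twist -0.04 alt 179.96 t 3.7 tcp [0.632  0.0304 0.1872] F [ 0.2  0.2 -0.5] w 1.001 g 0.0 q6 0.1 q1 0.01
[[303.03304866 197.58596758]
 [326.40858858  71.82078898]
 [325.4572657  349.59407796]]
100 304 347 [[0.6258, 0.1036], [0.6554, 0.1009]] mid-err -0.0006
120 305 347 [[0.6251, 0.0904], [0.6545, 0.0878]] mid-err -0.0002
140 305 346 [[0.6237, 0.0769], [0.6529, 0.0742]] mid-err -0.0005
200 306 345 [[0.6198, 0.0333], [0.6492, 0.0306]] mid-err -0.0004
220 305 345 [[0.6175, 0.0178], [0.6481, 0.015]] mid-err -0.0007
240 306 345 [[0.6165, 0.0016], [0.6469, -0.0012]] mid-err -0.0003
260 306 344 [[0.6148, -0.0152], [0.645, -0.0179]] mid-err -0.0006
280 306 344 [[0.613, -0.0325], [0.6438, -0.0353]] mid-err -0.0006
300 307 343 [[0.6119, -0.0506], [0.6417, -0.0533]] mid-err -0.0005
320 308 343 [[0.6108, -0.0695], [0.6403, -0.0721]] mid-err -0.0001
[([301, 193, 4, 10, 24], [302.3, 197.3], [0.6164, 0.0313, 0.075])]
```

step_arm(motion=[[8.54,0.1,0.25,5,0],[8.54,0.1,0.25,9,0],[8.54,0.1,0.25,13.4,0],[8.54,0.1,0.25,13.4,0],[8.54,0.1,0.25,13.4,0],[8.54,0.1,0.25,13.4,0],[8.54,0.1,0.25,13.4,0]])

```text
time: 4.45
tool_pos: [0.6375, 0.0308, 0.057]
tcp_rot: [2.318, 2.115, 0.007]
wrist_force: [0.3, 0.7, -0.3]
width: 1.0
grip_force: 0.0
```

```bash
python3 - <<'E'
from h import *
go([.6344,.031,.053],[.0896,.996])
E
```

```text
shift cm [-0.   -0.31  0.4 ] twist -0.1 alt 179.9 t 4.45 tcp [0.6375 0.0308 0.057 ] F [ 0.3  0.7 -0.3] w 1.0 g 0.0 q6 0.1 q1 0.01
```

step_arm(motion=[[8.54,0,-0.3,0.3,0],[8.54,0,-0.3,0.3,0],[8.54,0,-0.3,0.3,0],[8.54,0,-0.3,0.3,0]])

```text
time: 4.85
tool_pos: [0.632, 0.0312, 0.0505]
tcp_rot: [2.32, 2.118, 0.0]
wrist_force: [1.2, 0.4, -0.2]
width: 1.001
grip_force: 0.0
```

step_arm(motion=[[3.6,0,0,0,0],[3.6,0,0,0,0],[3.6,0,0,0,0],[3.6,0,0,0,0],[3.6,0,0,0,0],[3.6,0,0,0,0]], force=25)

```text
time: 5.45
tool_pos: [0.6321, 0.0312, 0.0503]
tcp_rot: [2.32, 2.118, 0.0]
wrist_force: [1.1, 0.3, -0.2]
width: 0.419
grip_force: 0.4
```

step_arm(motion=[[3.8,0,0.1,0,0],[3.8,0,0.1,0,0],[3.8,0,0.1,0,0]])

```text
time: 5.75
tool_pos: [0.6328, 0.0311, 0.0502]
tcp_rot: [-2.32, -2.118, 0.0]
wrist_force: [-0.1, 0.6, 0.7]
width: 0.445
grip_force: 0.0
```

step_arm(motion=[[2.8,0,0,0,0],[2.8,0,0,0,0],[2.8,0,0,0,0],[2.8,0,0,0,0]], force=25)

```text
time: 6.15
tool_pos: [0.6351, 0.0309, 0.0508]
tcp_rot: [2.318, 2.116, 0.005]
wrist_force: [6.4, -0.6, -2.7]
width: 0.349
grip_force: 30.5
```

step_arm(motion=[[2.8,0.1,0.15,0,0],[2.8,0.2,0.15,0,0],[2.8,0.3,0.15,0,0],[2.8,0.3,0.15,0,0]])

```text
time: 6.55
tool_pos: [0.6353, 0.0335, 0.0508]
tcp_rot: [2.319, 2.117, 0.001]
wrist_force: [1.9, -5.4, 1.9]
width: 0.345
grip_force: 30.6
```

step_arm(motion=[[2.8,0.1,0,0,0],[2.8,0.2,0,0,0],[2.8,0.3,0,0,0],[2.8,0.4,0,0,0]])

```text
time: 6.95
tool_pos: [0.6356, 0.0365, 0.0507]
tcp_rot: [2.319, 2.117, -0.0]
wrist_force: [1.9, -6.4, 2.8]
width: 0.348
grip_force: 30.1
```

step_arm(motion=[[2.8,0.1,0,0,0],[2.8,0.2,0,0,0],[2.8,0.3,0,0,0],[2.8,0.4,0,0,0],[2.8,0.5,0,0,0]])

```text
time: 7.45
tool_pos: [0.6362, 0.0428, 0.0508]
tcp_rot: [2.319, 2.117, 0.001]
wrist_force: [3.1, -5.1, 2.0]
width: 0.346
grip_force: 30.1
```

step_arm(motion=[[2.8,0.1,0,0,0],[2.8,0.2,0,0,0],[2.8,0.3,0,0,0],[2.8,0.4,0,0,0],[2.8,0.5,0,0,0]])

```text
time: 7.95
tool_pos: [0.6366, 0.0478, 0.0508]
tcp_rot: [2.319, 2.117, 0.002]
wrist_force: [2.7, -4.3, 1.9]
width: 0.347
grip_force: 30.1
```

step_arm(motion=[[2.8,0.2,0,0,0],[2.8,0.4,0,0,0],[2.8,0.6,0,0,0],[2.8,0.8,0,0,0],[2.8,1.0,0,0,0],[2.8,1.2,0,0,0],[2.8,1.4,0,0,0],[2.8,1.6,0,0,0],[2.8,1.7,0,0,0],[2.8,1.8,0,0,0]])

```text
time: 8.95
tool_pos: [0.6382, 0.0658, 0.0507]
tcp_rot: [2.319, 2.117, 0.001]
wrist_force: [2.5, -4.6, 2.8]
width: 0.35
grip_force: 30.1
```

```bash
python3 - <<'E'
from h import *
go([.6382,.0708,.0508],[.0896,.996])
c=cal('wrist');im,d=bot.read_camera('wrist');np.savez('w4',im=im,d=d,**{k:v for k,v in zip('KoM',c[:3])})
im2,d2=bot.read_camera('scene');
cv2.imwrite('pics/w4.png',np.hstack([im[:, 120:520],cv2.resize(im2[140:240,290:390],(400,400),interpolation=cv2.INTER_CUBIC)])[...,::-1])
print(proj(c,[[.6426,.1266,.112]]))
E
```

```text
shift cm [ 0.49 -0.05 -0.01] twist -0.08 alt 179.92 t 8.95 tcp [0.6382 0.0658 0.0507] F [ 2.5 -4.6  2.8] w 0.35 g 30.10458449833095 q6 0.16 q1 0.06
[[318.97685085 154.26950121]]
```

View pics/w4.png

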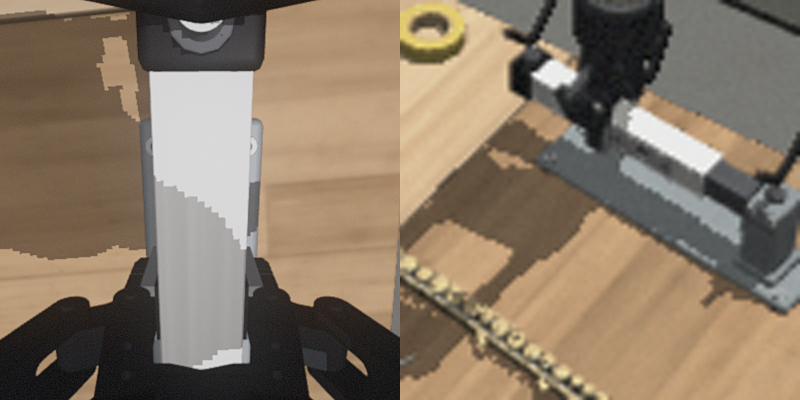

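The tube is sliding with the gripper: the dark inner tube shows at (730,185) and the fork end is now beyond the base. Travel is about 35 mm of roughly 44.

step_arm(motion=[[2.8,0.1,0,0,0],[2.8,0.2,0,0,0],[2.8,0.3,0,0,0],[2.8,0.4,0,0,0]])

```text
time: 9.45
tool_pos: [0.6386, 0.07, 0.0507]
tcp_rot: [2.32, 2.117, 0.002]
wrist_force: [2.8, -3.0, 3.9]
width: 0.347
grip_force: 30.2
```

step_arm(motion=[[2.8,0.05,0,0,0],[2.8,0.1,0,0,0]])

```text
time: 9.65
tool_pos: [0.6387, 0.0712, 0.0507]
tcp_rot: [2.32, 2.118, 0.002]
wrist_force: [5.3, -2.0, 4.0]
width: 0.348
grip_force: 30.3
```

step_arm(motion=[[2.8,0.05,0,0,0],[2.8,0.1,0,0,0]])

```text
time: 9.85
tool_pos: [0.6388, 0.0721, 0.0507]
tcp_rot: [2.32, 2.117, 0.002]
wrist_force: [4.6, -1.2, 4.6]
width: 0.347
grip_force: 30.3
```

step_arm(motion=[[2.8,0.05,0,0,0],[2.8,0.1,0,0,0]])

```text
time: 10.05
tool_pos: [0.6389, 0.0731, 0.0507]
tcp_rot: [2.32, 2.117, 0.002]
wrist_force: [5.2, -1.1, 4.3]
width: 0.348
grip_force: 30.4
```

step_arm(motion=[[2.8,0.03,0,0,0],[2.8,0.06,0,0,0],[2.8,0.06,0,0,0]])

```text
time: 10.35
tool_pos: [0.6389, 0.0737, 0.0507]
tcp_rot: [2.32, 2.118, 0.002]
wrist_force: [5.9, -1.1, 5.2]
width: 0.344
grip_force: 30.4
```

step_arm(motion=[[2.8,0.03,0,0,0],[2.8,0.06,0,0,0],[2.8,0.06,0,0,0]])

```text
time: 10.65
tool_pos: [0.6389, 0.074, 0.0507]
tcp_rot: [2.32, 2.117, 0.001]
wrist_force: [6.1, -2.0, 4.7]
width: 0.344
grip_force: 30.5
```

step_arm(motion=[[2.8,0.03,0,0,0],[2.8,0.06,0,0,0],[2.8,0.06,0,0,0]])

```text
time: 10.95
tool_pos: [0.639, 0.0745, 0.0508]
tcp_rot: [2.32, 2.117, 0.001]
wrist_force: [5.2, -2.4, 4.4]
width: 0.35
grip_force: 30.4
```

step_arm(motion=[[2.8,0.03,0,0,0],[2.8,0.06,0,0,0],[2.8,0.06,0,0,0]])

```text
time: 11.25
tool_pos: [0.6391, 0.0751, 0.0507]
tcp_rot: [2.32, 2.117, 0.001]
wrist_force: [4.6, -2.5, 4.7]
width: 0.345
grip_force: 30.4
```

step_arm(motion=[[2.8,0.03,0,0,0],[2.8,0.06,0,0,0],[2.8,0.06,0,0,0]])

```text
time: 11.55
tool_pos: [0.6391, 0.0756, 0.0507]
tcp_rot: [2.32, 2.117, 0.001]
wrist_force: [4.3, -1.7, 5.4]
width: 0.35
grip_force: 30.4
```

step_arm(motion=[[2.8,0.03,0,0,0],[2.8,0.06,0,0,0],[2.8,0.06,0,0,0]])

```text
time: 11.85
tool_pos: [0.6391, 0.0759, 0.0507]
tcp_rot: [2.319, 2.117, 0.0]
wrist_force: [4.6, -3.2, 4.8]
width: 0.35
grip_force: 30.5
```

step_arm(motion=[[2.8,0.03,0,0,0],[2.8,0.06,0,0,0],[2.8,0.06,0,0,0]])

```text
time: 12.15
tool_pos: [0.6391, 0.076, 0.0507]
tcp_rot: [2.319, 2.117, -0.0]
wrist_force: [4.2, -5.0, 5.7]
width: 0.345
grip_force: 30.5
```

Motion is stalling at 45 mm travel with the force rising, so I'm checking for the button in the scene camera.

```bash
python3 - <<'E'
from h import *
c=cal('scene');z=np.load('scene.npz');im,d=bot.read_camera('scene');uv=proj(c,[[.6146,.031,.075],[.6346-.02,.031,.075]]);print(uv)
u,v=uv[0].round().astype(int)
for a in (z['im'],im):
    h=cv2.cvtColor(a,cv2.COLOR_RGB2HSV)[v-5:v+6,u-6:u+7];print(h[...,1]);
E
```

```text
[[347.72781688 177.71365894]
 [347.72781688 177.71365894]]
[[ 11   8  11  14  13   4   5   2   2   1   2   2   1]
 [ 11  11  11   3  11   8   5   6   2   2   2   2   3]
 [  8   6  11   8  14  55  75  18   7   7   3   2   2]
 [ 11   5   8  14  17 112 123  72  15   0   2   6   2]
 [ 13  16   9   7  11  69 116 117  16   6   0   3   4]
 [ 15  15  17  13   4   9  29   8   9   4   8   4   3]
 [ 16  13  13  12  13  11   7   8   9  13  17   8  10]
 [ 15  18  15  15  15  12  15  11   7   3   0  11   0]
 [ 13  14  12  13  12  11  11  14  14  10   8   7   4]
 [ 14   8  13  12  16  15  16  15  13  17  13   7   0]
 [ 12  15   9  16  14  16  16  15  15  14  10  14  13]]
[[  4   3   3   6   5   3   5   1   1   1   2   2   2]
 [  8   0   3   3   3   5   2   5   2   1   1   2   2]
 [  3   7   7   0   0  50  45   2   2   5   1   2   2]
 [ 11   3   7  10   3 123 121  23   0   0   8   7   1]
 [ 16  11   3   5   3  70 118  67   7   9   0   2   5]
 [ 14  15  14  10   2   3  37  13   7   3   7   0   2]
 [ 11  13  14  14  11  12   4   3   3   0  10   4   6]
 [  8  13  14  12  14  15  13  10   7   6   6   4   8]
 [ 16  13  15  14  15  15  15  15  13  10   5   6   3]
 [ 16  12  10  11  15  14  14  14  14  15  12   6   3]
 [ 11  14  16  13  11  14  15  17  12  13  12  12  12]]
```

step_arm(motion=[[2.8,-0.12,0,0,0],[2.8,-0.12,0,0,0],[4.5,-0.12,0,0,0],[8.54,-0.12,0,0,0],[8.54,-0.12,0,0,0],[8.54,-0.12,0,0,0],[8.54,-0.12,0,0,0],[8.54,-0.12,0,0,0],[8.54,-0.12,0,0,0]])

```text
time: 13.1
tool_pos: [0.6385, 0.0758, 0.0503]
tcp_rot: [-2.32, -2.118, 0.0]
wrist_force: [-0.1, 0.1, 0.1]
width: 1.002
grip_force: 0.0
```

step_arm(motion=[[8.54,0,0,-4,0],[8.54,0,0,-8,0],[8.54,0,0,-13,0],[8.54,0,-5,-18,0],[8.54,0,-10,-21,0],[8.54,0,-15,-21,0],[8.54,0,-18.6,-21,0],[8.54,0,-18.6,-21,0],[8.54,0,-18.6,-21,0],[8.54,0,-18.6,-21,0]])

```text
time: 14.1
tool_pos: [0.4543, 0.0927, 0.2607]
tcp_rot: [2.319, 2.117, 0.002]
wrist_force: [0.9, -0.4, -0.7]
width: 1.001
grip_force: 0.0
```

```bash
python3 - <<'E'
from h import *
go([.45,.07,.28],[.0896,.996])
c=cal('wrist');im,d=bot.read_camera('wrist');np.savez('w5',im=im,d=d,**{k:v for k,v in zip('KoM',c[:3])});cv2.imwrite('pics/w5.png',im[...,::-1])
E
```

```text
shift cm [-2.3  -0.22 -1.93] twist -0.08 alt 179.92 t 14.1 tcp [0.4543 0.0927 0.2607] F [ 0.9 -0.4 -0.7] w 1.001 g 0.0 q6 0.24 q1 0.15
```

View pics/w5.png

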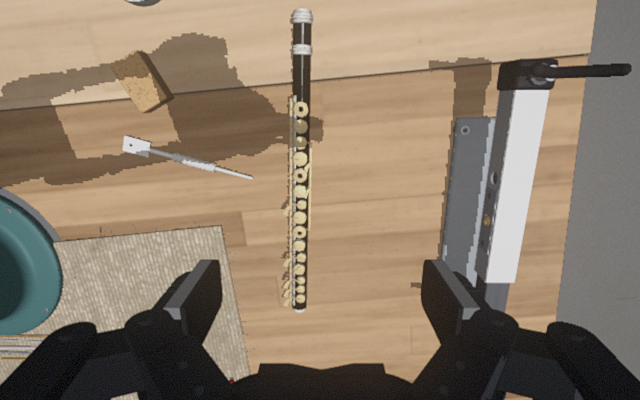

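The wrist view shows the flute from (301,10) to (298,311). The brass button now sits in the stop plate's hole at (487,220), with the empty first hole at (495,180).

```bash
python3 - <<'E'
from h import *
z=np.load('w5.npz');c=(z['K'],z['o'],z['M']);im=z['im'];g=cv2.cvtColor(im,cv2.COLOR_RGB2GRAY)
L=[]
for v in list(range(20,42,3))+list(range(60,92,4)):
    u=np.where((im[v,285:320].max(1)<75)| (im[v,285:320].max(1)<75))[0]+285
    P=onplane(c,[[u.min()-.5,v],[u.max()+.5,v]],.011);L.append(P.mean(0)[:2]);print(v,u.min(),u.max(),P[:,:2].round(4).tolist())
# low-saturation bright ends
sat=cv2.cvtColor(im,cv2.COLOR_RGB2HSV)[...,1]
for v in list(range(4,14))+list(range(300,318)): print(v,im[v,290:312:2].astype(int).sum(1).tolist() if 0 else g[v,288:316:2].tolist())
E
```

```text
Traceback (most recent call last):
ValueError: zero-size array to reduction operation minimum which has no identity
```

```bash
python3 - <<'E'
from h import *
z=np.load('w5.npz');c=(z['K'],z['o'],z['M']);im=z['im'];g=cv2.cvtColor(im,cv2.COLOR_RGB2GRAY)
for v in (25,35,60,70,80,90):
    u=np.where(g[v,286:316]<75)[0]+286
    if len(u)>8:
        P=onplane(c,[[u.min()-.5,v],[u.max()+.5,v]],.011);print(v,u.min(),u.max(),P.mean(0).round(4)[:2])
for v in list(range(5,15))+list(range(302,318)): print(v,g[v,288:316:2].tolist())
P=onplane(c,[[301.5,11],[299,311]],.009);print(P,np.linalg.norm(P[0]-P[1]),P.mean(0))
W=cloud(c,z['d'])[:,280:325].reshape(-1,3);q=W[(W[:,2]>.013)&(W[:,2]<.032)&(W[:,1]>-.12)];print(len(q));k=np.polyfit(q[:,1],q[:,0],1);print('depth line',k,q[:,1].min(),q[:,1].max())
E
```

```text
25 294 310 [0.4479 0.241 ]
35 294 310 [0.4469 0.2315]
60 293 309 [0.4432 0.2074]
70 293 309 [0.4421 0.1974]
80 293 309 [0.441  0.1873]
90 293 309 [0.4399 0.177 ]
5 [183, 184, 184, 182, 184, 182, 182, 181, 181, 181, 181, 182, 181, 181]
6 [185, 183, 183, 183, 183, 182, 180, 178, 182, 182, 182, 182, 182, 182]
7 [186, 183, 183, 184, 183, 182, 180, 181, 179, 181, 182, 182, 183, 185]
8 [185, 184, 187, 185, 179, 187, 204, 204, 198, 188, 183, 185, 182, 182]
9 [186, 186, 185, 165, 171, 191, 212, 217, 213, 201, 184, 171, 184, 183]
10 [185, 186, 181, 142, 167, 189, 211, 217, 214, 204, 185, 153, 185, 184]
11 [185, 186, 180, 131, 164, 178, 173, 196, 204, 202, 184, 136, 186, 186]
12 [186, 186, 170, 136, 168, 188, 186, 205, 205, 198, 176, 130, 189, 188]
13 [187, 187, 147, 156, 185, 198, 204, 215, 214, 206, 196, 145, 188, 188]
14 [187, 176, 114, 173, 195, 197, 203, 216, 212, 210, 209, 158, 174, 189]
302 [182, 157, 145, 186, 53, 127, 159, 146, 72, 113, 161, 158, 156, 157]
303 [176, 171, 135, 187, 45, 61, 97, 70, 45, 112, 157, 153, 151, 152]
304 [169, 167, 114, 186, 49, 51, 51, 52, 43, 115, 156, 156, 
[... 473 characters left out ...]
, 200, 181, 170, 168, 168, 167, 169]
312 [172, 171, 172, 170, 184, 190, 196, 178, 169, 170, 170, 166, 167, 165]
313 [170, 172, 169, 170, 168, 170, 172, 168, 166, 169, 168, 165, 165, 164]
314 [167, 168, 168, 169, 166, 164, 166, 163, 164, 165, 164, 162, 164, 163]
315 [166, 168, 167, 164, 166, 162, 164, 164, 162, 164, 164, 166, 164, 164]
316 [165, 164, 165, 165, 164, 163, 163, 165, 164, 165, 164, 166, 167, 165]
317 [158, 162, 163, 165, 164, 163, 163, 164, 161, 163, 162, 161, 164, 162]
[[ 0.44868546  0.25444936  0.009     ]
 [ 0.40694489 -0.10291235  0.009     ]] 0.3597911467806799 [0.42781517 0.0757685  0.009     ]
5618
depth line [0.12692136 0.41790287] -0.09841497544311612 0.25581355042303056
```

```bash
python3 - <<'E'
from h import *
z=np.load('w5.npz');c=(z['K'],z['o'],z['M']);print('file tip',onplane(c,[[252,178],[240,175]],.003))
go([.4277,.0757,.06],[.12,.9928]);go([.4277,.0757,.005],[.12,.9928])
E
```

```text
file tip [[0.36996829 0.08234166 0.003     ]
 [0.35617441 0.08730133 0.003     ]]
shift cm [-1.93 -2.55 20.04] twist 1.66 alt -178.34 t 14.15 tcp [0.4546 0.0926 0.2604] F [ 0.6  0.2 -0.4] w 1.002 g 0.0 q6 0.24 q1 0.15
shift cm [-1.93 -2.55 25.54] twist 1.66 alt -178.34 t 14.15 tcp [0.4546 0.0926 0.2604] F [ 0.6  0.2 -0.4] w 1.002 g 0.0 q6 0.24 q1 0.15
```

step_arm(motion=[[4.5,-1.9,-2.55,5,1.7],[4.5,-1.9,-2.55,10,1.7],[4.5,-1.9,-2.55,15,1.7],[4.5,-1.9,-2.55,20,1.7],[4.5,-1.9,-2.55,20,1.7],[4.5,-1.9,-2.55,20,1.7],[4.5,-1.9,-2.55,20,1.7],[4.5,-1.9,-2.55,20,1.7]])

```text
time: 14.95
tool_pos: [0.4293, 0.0764, 0.0631]
tcp_rot: [2.349, 2.081, 0.007]
wrist_force: [-0.0, -0.5, -0.0]
width: 0.528
grip_force: 0.0
```

```bash
python3 - <<'E'
from h import *
go([.4277,.0757,.005],[.12,.9928])
E
```

```text
shift cm [-0.1  -0.18  5.81] twist -0.03 alt 179.97 t 14.95 tcp [0.4293 0.0764 0.0631] F [-0.  -0.5 -0. ] w 0.528 g 0.0 q6 0.24 q1 0.12
```

step_arm(motion=[[4.5,-0.1,-0.15,2,0],[4.5,-0.1,-0.15,4,0],[4.5,-0.1,-0.15,5,0],[4.5,-0.1,-0.15,5.2,0],[4.5,-0.1,-0.15,5.2,0],[4.5,-0.1,-0.15,5.2,0]])

```text
time: 15.55
tool_pos: [0.4258, 0.0754, 0.0094]
tcp_rot: [2.351, 2.082, 0.003]
wrist_force: [0.4, 0.4, 0.0]
width: 0.535
grip_force: 0.0
```

step_arm(motion=[[4.5,0,0.15,0.2,0],[4.5,0,0.15,0.3,0],[4.5,0,0.15,0.3,0],[4.5,0,0.15,0.3,0]])

```text
time: 15.95
tool_pos: [0.426, 0.0751, 0.0053]
tcp_rot: [-2.352, -2.083, 0.0]
wrist_force: [-0.4, 0.0, 0.1]
width: 0.527
grip_force: 0.0
```

Close gently on the flute.

step_arm(motion=[[1.5,0,0.1,0,0],[1.5,0,0.1,0,0],[1.5,0,0.1,0,0],[1.5,0,0.1,0,0],[1.5,0,0.1,0,0],[1.5,0,0.1,0,0]], force=35)

```text
time: 16.55
tool_pos: [0.4274, 0.075, 0.0055]
tcp_rot: [2.351, 2.083, 0.001]
wrist_force: [0.5, -1.1, 3.5]
width: 0.216
grip_force: 34.8
```

step_arm(motion=[[1.5,0,0,-1,0],[1.5,0,0,-3,0],[1.5,0,0,-6,0],[1.5,0,0,-10,0],[1.5,0,0,-14,0],[1.5,0,0,-18,0],[1.5,0,0,-20,0],[1.5,0,0,-20,0],[1.5,0,0,-20,0],[1.5,0,0,-20,0]])

```text
time: 17.55
tool_pos: [0.4251, 0.0748, 0.2028]
tcp_rot: [-2.349, -2.082, 0.006]
wrist_force: [-0.3, -0.5, -4.2]
width: 0.211
grip_force: 34.8
```

```bash
python3 - <<'E'
from h import *
go([.6346,.033,.205],[.0896,.996])
# flute seen in wrist frame: ends
c=cal('wrist');im,d=bot.read_camera('wrist');np.savez('w6',im=im,d=d,**{k:v for k,v in zip('KoM',c[:3])});cv2.imwrite('pics/w6.png',im[...,::-1])
E
```

```text
shift cm [-1.62 21.3  -0.31] twist -1.78 alt 178.22 t 17.55 tcp [0.4251 0.0748 0.2028] F [-0.3 -0.5 -4.2] w 0.211 g 34.76788692176342 q6 0.24 q1 0.12
```

View pics/w6.png

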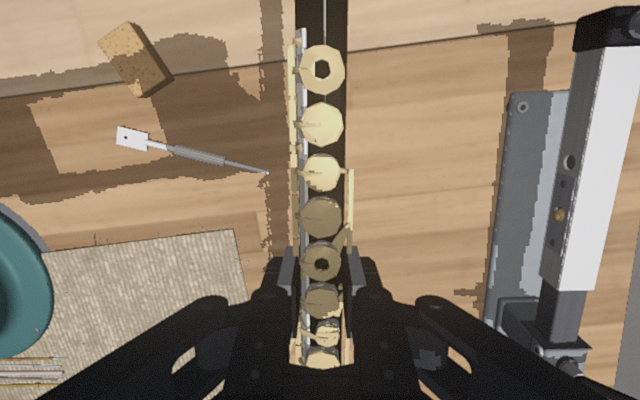

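The flute is held straight in the pads (columns 298–348), and the button is still out at (560,214). I'm carrying it over the forks.

step_arm(motion=[[1.5,-0.2,2,-0.2,-0.3],[1.5,-0.4,5,-0.3,-0.6],[1.5,-0.8,9,-0.3,-1],[1.5,-1.2,13,-0.3,-1.4],[1.5,-1.4,17,-0.3,-1.8],[1.5,-1.6,20,-0.3,-1.8],[1.5,-1.6,21.3,-0.3,-1.8],[1.5,-1.6,21.3,-0.3,-1.8],[1.5,-1.6,21.3,-0.3,-1.8],[1.5,-1.6,21.3,-0.3,-1.8],[1.5,-1.6,21.3,-0.3,-1.8]])

```text
time: 18.7
tool_pos: [0.6353, 0.0337, 0.2083]
tcp_rot: [-2.318, -2.12, 0.001]
wrist_force: [-0.1, 0.1, -3.9]
width: 0.212
grip_force: 35.0
```

```bash
python3 - <<'E'
from h import *
go([.6346,.033,.145],[.0896,.996])
c=cal('wrist');im,d=bot.read_camera('wrist');cv2.imwrite('pics/w7.png',im[...,::-1])
im2,d2=bot.read_camera('top');ct=cal('top')
print('top-cam proj expected forks ends',proj(ct,[[.6468-.031,.1728,.148],[.6468+.031,.1672,.148],[.6223-.031,-.1007,.148],[.6223+.031,-.1063,.148]]).round(1))
cv2.imwrite('pics/t7.png',cv2.resize(im2[125:195,280:400],(720,420),interpolation=cv2.INTER_CUBIC)[...,::-1])
E
```

```text
shift cm [-0.08 -0.06  6.33] twist 0.04 alt -179.96 t 18.7 tcp [0.6353 0.0337 0.2083] F [-0.1  0.1 -3.9] w 0.212 g 34.96729999780655 q6 0.1 q1 0.01
top-cam proj expected forks ends [[298.5 157.9]
 [300.2 141.2]
 [376.1 163.7]
 [377.2 146.8]]
```

View pics/t7.png

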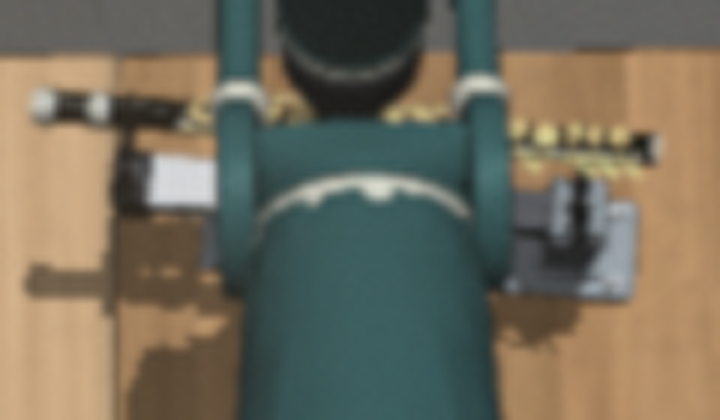

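In this top crop the held flute runs from column 35 to 660, and the fork bars are near columns 128 and 580. The overhangs look slightly larger on the left, so I'll check the fork position numerically.

```bash
python3 - <<'E'
from h import *
z=np.load('w5.npz');c=(z['K'],z['o'],z['M']);g=cv2.cvtColor(z['im'],cv2.COLOR_RGB2GRAY)
for u in (575,590,605,620,628):
    v=np.where(g[50:95,u]<60)[0]+50;h=.112+(.148-.112)*min(1,(u-553)/75);print(u,v.min(),v.max(),onplane(c,[u,v.mean()],h).round(4))
c=cal('wrist');im,d=bot.read_camera('wrist');g=cv2.cvtColor(im,cv2.COLOR_RGB2GRAY);W=cloud(c,d)
ax=np.array([.0896,.996])/1.0;P=W.reshape(-1,3);s=(P[:,:2]-[.6344,.031])@ax;t=(P[:,:2]-[.6344,.031])@np.array([-.996,.0896])
m=(g.ravel()<70)&(P[:,2]>.125)&(P[:,2]<.16)&(abs(t)>.012)&(abs(t)<.04)&(s>.08)&(d.ravel()>0)
print('tube fork bar along-stand',m.sum(),np.percentile(s[m],[5,50,95]) if m.any() else '')
ct=cal('top');im,d=bot.read_camera('top');W=cloud(ct,d);P=W.reshape(-1,3);s=(P[:,:2]-[.6344,.031])@ax;t=(P[:,:2]-[.6344,.031])@np.array([-.996,.0896])
k=(abs(t)<.03)&(P[:,2]>.185)&(P[:,2]<.225)&(abs(s)<.3);print('flute s (top)',np.percentile(s[k],[0,1,99,100]),k.sum())
for lo,hi in((.08,.2),(-.2,-.1)):
    k=(abs(t)<.036)&(abs(t)>.015)&(P[:,2]>.115)&(P[:,2]<.16)&(s>lo)&(s<hi);print('fork',k.sum(),np.percentile(s[k],[5,50,95]) if k.any() else '')
E
```

```text
575 67 76 [[0.6586 0.1684 0.1226]]
590 66 76 [[0.6648 0.1676 0.1298]]
605 65 76 [[0.6703 0.167  0.137 ]]
620 64 75 [[0.6753 0.1666 0.1442]]
628 64 72 [[0.6775 0.1671 0.148 ]]
tube fork bar along-stand 0 
flute s (top) [-0.17074207 -0.17017688  0.17809948  0.17979649] 286
fork 14 [0.13245216 0.136023   0.14008071]
fork 11 [-0.14206886 -0.13808965 -0.13491398]
```

step_arm(motion=[[1.5,-0.3,-0.05,2,0],[1.5,-0.3,-0.05,4,0],[1.5,-0.3,-0.05,5.5,0],[1.5,-0.3,-0.05,6.2,0],[1.5,-0.3,-0.05,6.2,0],[1.5,-0.3,-0.05,6.2,0]])

```text
time: 19.5
tool_pos: [0.6363, 0.0305, 0.1469]
tcp_rot: [2.318, 2.12, 0.001]
wrist_force: [0.2, -0.3, -2.9]
width: 0.215
grip_force: 35.0
```

step_arm(motion=[[1.5,0,-0.12,0.2,0],[1.5,0,-0.12,0.5,0],[1.5,0,-0.12,0.7,0],[1.5,0,-0.12,0.7,0],[1.5,0,-0.12,0.7,0]])

```text
time: 20.0
tool_pos: [0.6346, 0.0306, 0.1392]
tcp_rot: [-2.319, -2.12, 0.0]
wrist_force: [0.2, -0.1, -2.6]
width: 0.213
grip_force: 35.0
```

step_arm(motion=[[1.5,0,0,0.1,0],[1.5,0,0,0.2,0],[1.5,0,0,0.3,0],[1.5,0,0,0.3,0]])

```text
time: 20.4
tool_pos: [0.6344, 0.0306, 0.136]
tcp_rot: [-2.318, -2.12, 0.001]
wrist_force: [-0.2, -1.1, -3.3]
width: 0.215
grip_force: 35.0
```

step_arm(motion=[[1.5,0,0,0.1,0],[1.5,0,0,0.2,0],[1.5,0,0,0.2,0]])

```text
time: 20.7
tool_pos: [0.6345, 0.0306, 0.1341]
tcp_rot: [-2.318, -2.12, 0.0]
wrist_force: [-0.1, -0.7, -3.7]
width: 0.217
grip_force: 35.0
```

step_arm(motion=[[1.5,0,0,0.1,0],[1.5,0,0,0.15,0],[1.5,0,0,0.15,0]])

```text
time: 21.0
tool_pos: [0.635, 0.0306, 0.1332]
tcp_rot: [2.318, 2.119, 0.001]
wrist_force: [0.1, 0.6, -1.1]
width: 0.213
grip_force: 35.2
```

step_arm(motion=[[1.5,0,0,0.1,0],[1.5,0,0,0.15,0],[1.5,0,0,0.15,0]])

```text
time: 21.3
tool_pos: [0.6352, 0.0306, 0.1326]
tcp_rot: [2.318, 2.119, 0.002]
wrist_force: [-2.0, -0.7, 5.0]
width: 0.21
grip_force: 35.9
```

Seated: the force changed from -3.7 to +5 N at the expected height. Next I release slowly and retreat.

step_arm(motion=[[2.0,0,0,-0.1,0],[2.3,0,0,-0.1,0],[2.6,0,0,-0.1,0],[3.0,0,0,-0.1,0],[3.6,0,0,-0.1,0],[4.6,0,0,-0.1,0],[4.6,0,0,-0.1,0],[4.6,0,0,-0.1,0]])

```text
time: 22.1
tool_pos: [0.6346, 0.0306, 0.1323]
tcp_rot: [-2.318, -2.12, 0.0]
wrist_force: [-1.0, 0.7, 0.5]
width: 0.538
grip_force: 0.0
```

step_arm(motion=[[4.6,0,0,-1,0],[4.6,0,0,-3,0],[4.6,0,0,-6,0],[4.6,0,0,-10,0],[4.6,0,0,-15,0],[4.6,0,-5,-15,0],[4.6,0,-10,-15,0],[4.6,0,-15,-15,0],[4.6,0,-20,-15,0],[4.6,0,-20,-15,0],[4.6,0,-20,-15,0]])

```text
time: 23.2
tool_pos: [0.4348, 0.0486, 0.2835]
tcp_rot: [2.317, 2.119, 0.004]
wrist_force: [0.1, 0.2, 0.7]
width: 0.54
grip_force: 0.0
```

```bash
python3 - <<'E'
from h import *
go([.44,.03,.28],[.0896,.996])
ax=np.array([.0896,.996])/1.0
for n in('top','scene','wrist'):
    c=cal(n);im,d=bot.read_camera(n);W=cloud(c,d);P=W.reshape(-1,3);q=P[:,:2]-[.6344,.031];s=q@ax;t=q@np.array([-.996,.0896])
    k=(abs(t)<.025)&(P[:,2]>.127)&(P[:,2]<.17)&(abs(s)<.24)&(d.ravel()>0)
    if not k.any(): print(n,'none');continue
    S=s[k];Z=P[k,2];print(n,k.sum(),'s',np.percentile(S,[.5,99.5]).round(4),'z by s',[(round(a,2),np.median(Z[abs(S-a)<.015]).round(4) if (abs(S-a)<.015).any() else None,np.median(t[k][abs(S-a)<.015]).round(4) if (abs(S-a)<.015).any() else None) for a in(-.16,-.1,-.05,0,.05,.1,.16)])
    if n!='wrist': continue
    for lo,hi in((.11,.17),(-.165,-.11)):
        k=(abs(t)<.036)&(abs(t)>.016)&(P[:,2]>.115)&(P[:,2]<.16)&(s>lo)&(s<hi);print('fork',k.sum(),np.percentile(s[k],[5,50,95]) if k.any() else '')
np.savez('w8',im=im,d=d)
hsv=cv2.cvtColor(im,cv2.COLOR_RGB2HSV);u,v=proj(c,[.6154,.031,.075])[0].round().astype(int);print('btn',u,v);print(hsv[v-8:v+9:2,max(0,u-10):u+11:2,1])
E
```

```text
shift cm [-1.8   0.68  0.35] twist 0.04 alt -179.96 t 23.2 tcp [0.4348 0.0486 0.2835] F [0.1 0.2 0.7] w 0.54 g 0.0 q6 0.14 q1 0.05
top 552 s [-0.1754  0.1767] z by s [(-0.16, np.float64(0.1457), np.float64(0.0023)), (-0.1, np.float64(0.1492), np.float64(0.0022)), (-0.05, np.float64(0.1466), np.float64(-0.01)), (0, np.float64(0.1504), np.float64(-0.0028)), (0.05, np.float64(0.149), np.float64(0.0021)), (0.1, np.float64(0.1454), np.float64(0.0021)), (0.16, np.float64(0.1449), np.float64(0.0022))]
scene 597 s [-0.1712  0.1377] z by s [(-0.16, np.float64(0.1451), np.float64(0.0047)), (-0.1, np.float64(0.1473), np.float64(0.0058)), (-0.05, np.float64(0.1469), np.float64(0.0057)), (0, np.float64(0.1474), np.float64(0.005)), (0.05, np.float64(0.1468), np.float64(0.006)), (0.1, np.float64(0.1454), np.float64(0.0053)), (0.16, np.float64(0.1381), np.float64(0.0078))]
wrist 10840 s [-0.1355  0.1427] z by s [(-0.16, None, None), (-0.1, np.float64(0.1473), np.float64(0.0044)), (-0.05, np.float64(0.1485), np.float64(0.0049)), (0, np.float64(0.1478), np.float64(0.005)), (0.05, np.float64(0.147), np.float64(0.0049)), (0.1, np.float64(0.1453), np.float64(0.005)), (0.16, np.float64(0.1327), np.float64(0.0092))]
fork 739 [0.13486963 0.13815726 0.1425868 ]
fork 216 [-0.13822819 -0.13336927 -0.13081733]
btn 491 173
[[  9   7  11  11  13   8  10  10  13  13   6]
 [  7  11  11  12  10   6   8  21  64  10   5]
 [  9  16  12  11  10  13  90 114 112   3  12]
 [  9  11  11  11  10  70 112 110 119  34   3]
 [  9   5  11  11  12  62 110 115 116   7   5]
 [  7   7  11  11   2  44 103 113 102   0   2]
 [  9   9  12  11   4  10  36  81  25   3   2]
 [  2   2  11  10  11   7   3   3   7   3   9]
 [  9   7  11  11   9  11  10  13  10   8   7]]
```

```bash
python3 -c "
from workcell import bot
print(bot.finish_job())"
```

```text
the job is handed in; nothing more can be done
None
```

The job is handed in at about 23 s of the 64 s. The tube is locked one hole wider at about 45 mm of travel, with roughly 5 N along it when it stopped against the button. The flute lies level and keys up in both forks, sticking out about 42 mm and 39 mm.

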